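# Stand washed blood-typing plates in the drying rack

### The arm

A 6-joint arm with a two-finger parallel gripper is mounted at the origin on the work surface. World frame = base frame: x ahead of the robot, y to its left, z up, the work surface at z = 0. Lengths are in mm, angles in rad, forces in N, time in s.
With the tool pointing down it reaches from about 350 to 975 mm from the base axis. Payload 7.1 kg.
Tool frame: the origin (TCP) lies at the very end of the fingers, on their centre line; the grasp point (between the pads) lies 19 mm behind it (ctrl.grip_point_offset is the distance from the TCP to the grasp point, in mm); z points along the fingers, y is the direction in which the jaws open and shut (so a half turn about z gives the same grasp; the last joint's range is limited). The gripper opens to 88 mm and grips with 3 to 60 N. Pads are 20 mm wide; open, the fingers measure 115 mm over their backs; the gripper's body (75 mm by 178 mm) begins 61 mm behind the grasp point.
Start: joints at [1.227, 0.423, 1.63, -0, 1.089, -0.019], TCP at [199.417, 592.315, 196.475] pointing down, gripper open.
Joint ranges: [-3, 3], [-0.9, 2.11], [0.09, 2.58], [-1.31, 4.45], [0.11, 2.69], [-2.54, 2.54]. Speed limits (rad/s): [2.39, 2.39, 3.01, 3.14, 3.14, 3.14].

### API

Orientations are given as a rotation vector (axis times angle).
In Python, from workcell import ctrl gives the robot as it stands.
- The arm moves only by the tool move_arm, never from a script. Its argument "increments" is one flat list of numbers, 5 for each row, row after row: the closure in counts, from 0 (fully open) to 255 (shut), then the shift along the tool's x, y, z in mm, then the turn about the tool's z in degrees. In form: [grip, dx, dy, dz, yaw, grip, dx, dy, dz, yaw, ...]. A call has 1 to 12 rows; each row is the pose to reach, as a shift and turn from the pose measured when the call began, along the tool's axes at that moment; what a row does not reach only later rows make up. A row lasts 1/8 s, in which the tool goes at most 62.5 mm and 10.7 degrees, less where a joint would pass 70% of its speed; a pose out of reach is approached as far as the arm can. A call with a gripper value outside its range is refused whole. The fingers move at their own pace and stop on an object; the grip force is fixed at half the most. Time passes only in rows, so rows that repeat a pose let the fingers close. It gives the time, the measured TCP pose, the force and the opening at its end, in the units of the state.
- ctrl.get_obs(): the state, without advancing time (a new reading comes with each control period).
- ctrl.get_image(name): name is "scene" or "top" or "wrist"; returns a dict with "frame" (384x512x3 uint8, red, green, blue), "vertical_fov" (degrees; the focal length in pixels is half the picture's height over the tangent of half this angle, whatever the lens; pixels are square), "cx", "cy" (the principal point, pixels), "pose" (4x4, takes a point from camera to world coordinates); the wrist camera has in their place "mount" (4x4, takes a point from camera to tool coordinates, whose origin is the TCP and whose axes are the flange's). Camera axes: x right, y down, z forward; pixel columns grow to the right and rows downward; lengths in mm; the calibration is good to about 2 mm. A picture is of the moment at which its call begins: read the wrist's pose just before it. There is no depth.
- ctrl.close_job(): hands the job in, once; it reports no verdict.
The state is a dict: "t": time; "qpos": joint angles; "qvel": joint speeds; "joint_torque": joint torques, N m; "ee_pos": TCP position; "orientation": TCP orientation; "ft_force": force on the tool from outside, world axes, zero at the start; "moment": the same for the moment, N m; "width": finger opening in mm.
Only numpy, scipy, OpenCV 4.12 (cv2) and the standard library are available. Lean on these libraries where they do the work, as an engineer would, in place of code of your own. Each camera call takes 0.05 s, during which the arm holds its last target.

### The job

Stand the two washed blood-typing plates upright in the drying rack, each fully down between the tines of the slot tagged in its own colour: the blue-rimmed plate in the blue slot, the orange-rimmed one in the orange slot. Lower them in rather than dropping them, and leave the clean plate and the other things on the table where they are.

Things in the scene. Friction and masses are not known exactly. Their poses are not given: they have to be found in the camera images.
- plate_blue: the washed plate with the blue rim: round white ceramic blood-typing plate, blue rim band and blue middle, both faces alike, a disc 100 mm in diameter and 8 mm thick, about 150 g. It can be pinched across its thickness at the top of the rim. Origin at its centre, z is the disc's axis (square to its faces)
- plate_blue_center (a point): centre of that plate (same axes). It starts leaning on its own sloping rest, the disc 35 deg off upright, top edge leaning roughly towards the robot, centre 73 mm above the table; the uppermost 34 mm of the disc, measured along the slope, stands clear of the rest's bars
- rest_blue: fixed sloping rest that holds the blue plate at the start: white base 120 x 90 mm, two aluminium bars 30 mm either side of the middle behind the plate, open between them; two pegs carry the plate's edge. The plate lifts out up along the slope. The slope's top leans to the rest's -x. Origin under the base's centre, on the table
- tag_blue: the two blue tags fixed at both ends of the blue slot, 60 mm either side of its middle; origin on the table under the slot's middle. The slot is 15 mm wide between four 4 mm steel tines, 30 mm either side of the middle, that reach 70 mm above the table and flare to 25 mm at the tips
- slot_blue (a point): seat of the blue slot: where the centre of a seated plate comes to rest, 60 mm above the table (its top edge is then at 110 mm). z up, x along the slot, y across it: the disc's axis must point along y, either way. Two rails under the slots carry the plate's edge and centre it along x
- plate_orange: the washed plate with the orange rim: round white ceramic blood-typing plate, orange rim band and orange middle, both faces alike, a disc 100 mm in diameter and 8 mm thick, about 150 g. It can be pinched across its thickness at the top of the rim. Origin at its centre, z is the disc's axis (square to its faces)
- plate_orange_center (a point): centre of that plate (same axes). It starts leaning on its own sloping rest, the disc 35 deg off upright, top edge leaning roughly towards the robot, centre 73 mm above the table; the uppermost 34 mm of the disc, measured along the slope, stands clear of the rest's bars
- rest_orange: fixed sloping rest that holds the orange plate at the start: white base 120 x 90 mm, two aluminium bars 30 mm either side of the middle behind the plate, open between them; two pegs carry the plate's edge. The plate lifts out up along the slope. The slope's top leans to the rest's -x. Origin under the base's centre, on the table
- tag_orange: the two orange tags fixed at both ends of the orange slot, 60 mm either side of its middle; origin on the table under the slot's middle. The slot is 15 mm wide between four 4 mm steel tines, 30 mm either side of the middle, that reach 70 mm above the table and flare to 25 mm at the tips
- slot_orange (a point): seat of the orange slot: where the centre of a seated plate comes to rest, 60 mm above the table (its top edge is then at 110 mm). z up, x along the slot, y across it: the disc's axis must point along y, either way. Two rails under the slots carry the plate's edge and centre it along x
- rack: fixed drying rack of steel wire on a white 150 x 180 mm drip tray, three parallel slots 46 mm apart along its y; origin on the table under the middle slot's centre, x along the slots. A blue tag, an orange tag and an untagged slot with a clean plate share the three slots in any order
- plate_clean_center (a point): centre of the all-white clean plate (100 x 8 mm, loose) already standing in the untagged slot of the rack; z is the disc's axis
- pot: a loose white pot with red lid, 48 mm across, 60 mm high; a bystander, origin at the centre of its underside
- dropper: a loose amber dropper bottle with green cap, 28 mm across, 65 mm high; a bystander, origin at the centre of its underside
- stamp: a loose black block 55 x 40 x 30 mm; a bystander, origin at the centre of its underside
- jar: a loose orange jar with red lid, 70 mm across, 95 mm high; a bystander, origin at the centre of its underside
- cup: a loose white cup, 72 mm across, 80 mm high; a bystander, origin at the centre of its underside

How it is judged:
By the outcome, as a careful person would: the job done as asked, in the order asked, and still so for the second after the job is handed in, with the robot touching nothing.
It also fails if it takes over 64 s, if anything falls off the work surface, if the arm or the gripper's body presses on something with over 40 N, if the wrist force passes 120 N, or if a joint passes its speed limit or range.

## Working session

There is one attempt and no reset: what is moved stays moved. The work goes in short steps, Python scripts to look and compute and a tool call to move; the robot and the scene stay as the last step left them, time stands still between calls to the robot, and variables do not carry over. Pictures are saved under pics/ and viewed, and the job is handed in when it is done.

Besides the shell and the picture viewer there is one more tool, called after "Call:" as a command line: name --argument value ..., lists and objects as JSON in quotes. move_arm: Moves the arm, as the interface text tells. Its arguments: {"type":"object","properties":{"increments":{"type":"array","items":{"type":"number"}}},"required":["increments"]}

```bash
mkdir -p pics; ls
python3 - <<'E'
from workcell import ctrl
import cv2,numpy as np
print(ctrl.get_obs(), ctrl.grip_point_offset)
for n in ["scene","top","wrist"]:
    d=ctrl.get_image(n)
    cv2.imwrite(f"pics/{n}0.png",d["frame"][:,:,::-1])
    np.savez(f"{n}0.npz",**d)
    print(n,{k:(np.round(v,4).tolist() if k!="frame" else 0) for k,v in d.items()})
E
```

```text
pics
{'t': 0.0, 'qpos': array([ 1.22698221e+00,  4.23818846e-01,  1.63062679e+00, -2.87935936e-05,
        1.08863951e+00, -1.90501847e-02]), 'qvel': array([-0.00036734,  0.00201846, -0.00031954,  0.00151995,  0.00018455,
       -0.0010387 ]), 'joint_torque': array([-2.44815337e-04, -5.44622862e+01, -2.73673064e+01,  6.43524248e-02,
        2.25731445e-02, -1.01015480e-04]), 'ee_pos': array([199.24914996, 591.78663079, 195.74030764]), 'orientation': array([-5.07838725e-01, -3.10002652e+00,  2.31297290e-03]), 'ft_force': array([ 0.55875638, -0.07185927,  0.21369856]), 'moment': array([ 0.02905232, -0.03643358, -0.04525703]), 'width': 87.91903293519522} 18.700000000000003
scene {'frame': 0, 'vertical_fov': 45.2914, 'cx': 258.0564, 'cy': 190.6447, 'pose': [[0.6944, 0.4465, -0.5642, 1373.4734], [0.7195, -0.4394, 0.5378, -765.3042], [-0.0078, -0.7795, -0.6264, 962.4539], [0.0, 0.0, 0.0, 1.0]]}
top {'frame': 0, 'vertical_fov': 51.5533, 'cx': 260.4839, 'cy': 191.8157, 'pose': [[0.0137, -0.9873, 0.1583, 386.871], [-0.9998, -0.0158, -0.0124, 19.1253], [0.0148, -0.1581, -0.9873, 1359.3304], [0.0, 0.0, 0.0, 1.0]]}
wrist {'frame': 0, 'vertical_fov': 62.4477, 'cx': 259.9278, 'cy': 195.0474, 'mount': [[0.0009, -0.9602, -0.2791, 77.1423], [1.0, 0.0008, 0.0004, 0.192], [-0.0002, -0.2791, 0.9602, -189.6632], [0.0, 0.0, 0.0, 1.0]]}
```

View pics/scene0.png

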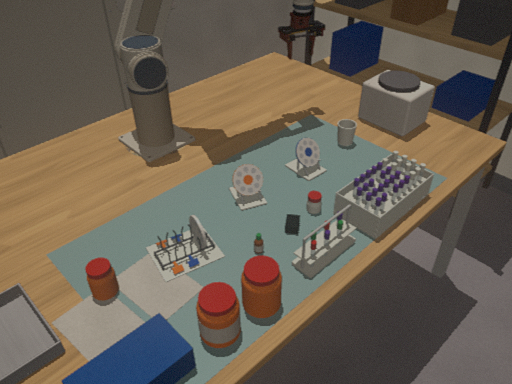

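View pics/top0.png

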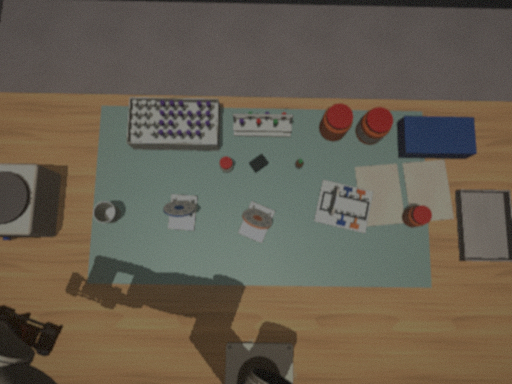

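View pics/wrist0.png

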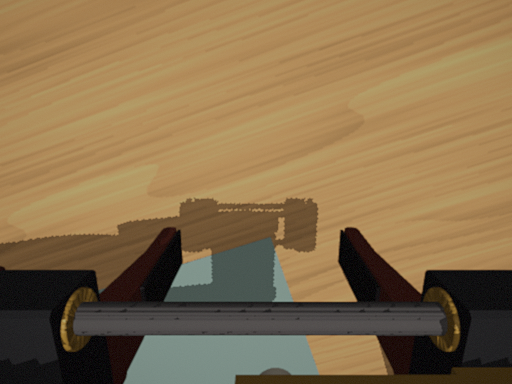

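The scene view shows the rests (orange plate about (248,180), blue about (308,152)) and the rack at about (185,250). The top view shows them at (258,219), (181,209) and (343,205). I'll enlarge these crops.

Run:
```python
import cv2,numpy as np
t=cv2.imread("pics/top0.png");s=cv2.imread("pics/scene0.png")
def c(im,x0,y0,w,h,k,n): cv2.imwrite(f"pics/{n}.png",cv2.resize(im[y0:y0+h,x0:x0+w],None,fx=k,fy=k,interpolation=cv2.INTER_CUBIC))
c(t,150,180,140,75,5.7,"t_rests");c(t,305,170,80,70,8,"t_rack")
c(s,140,205,95,75,8,"s_rack");c(s,220,125,115,90,6.5,"s_rests")
```

```text
(no output)
```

View pics/t_rests.png

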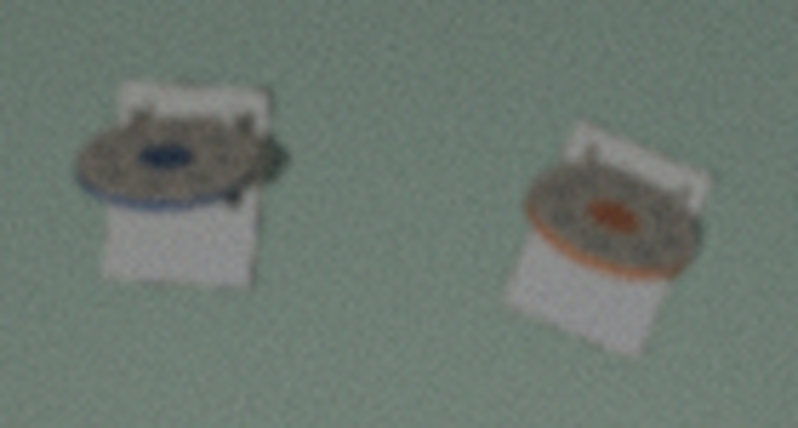

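View pics/t_rack.png

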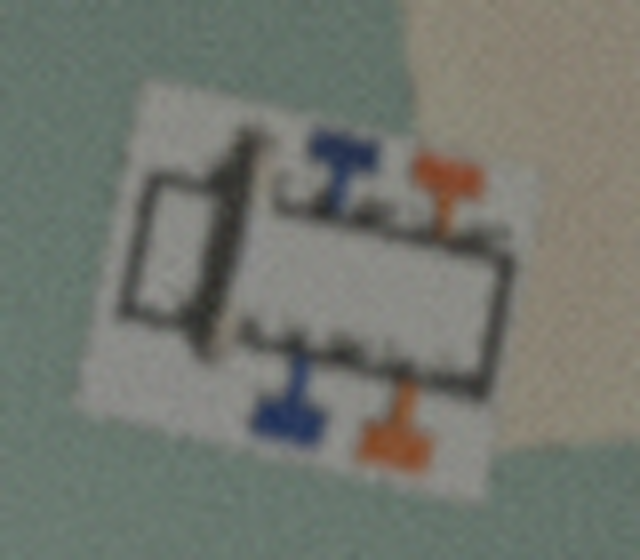

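View pics/s_rack.png

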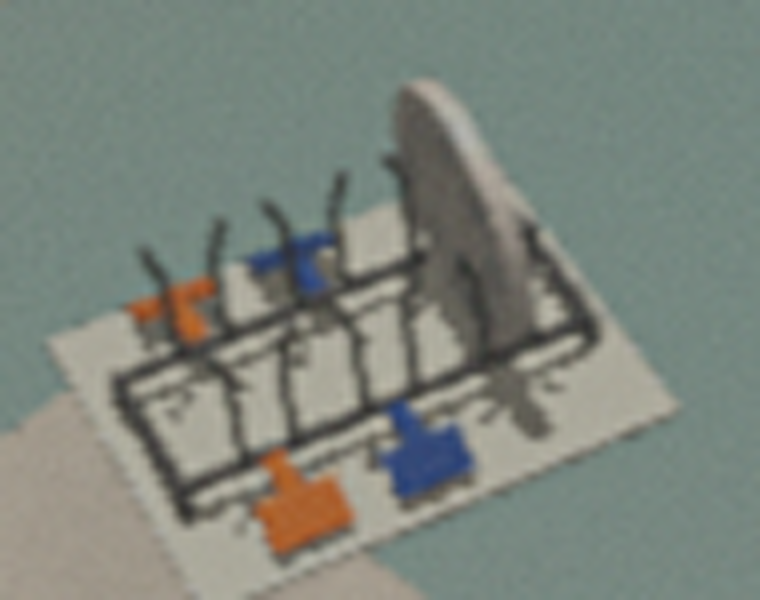

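View pics/s_rests.png

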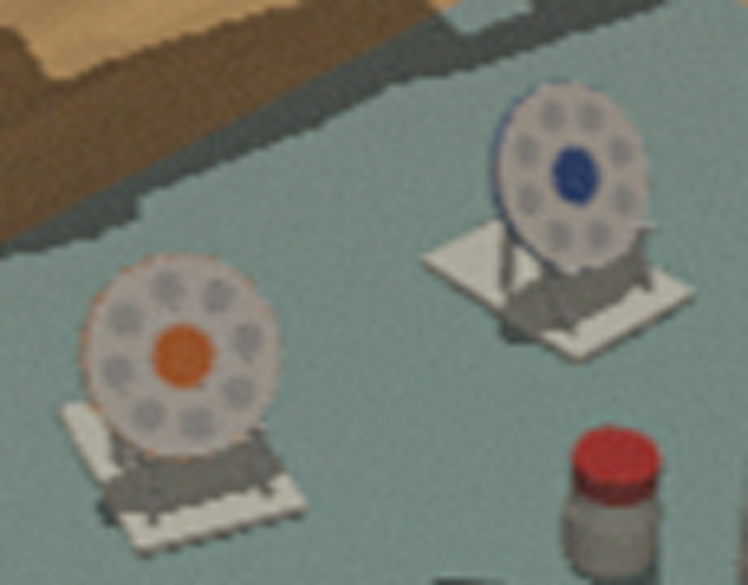

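The crops show the corners and tags clearly. In t_rests the middles are at (166,157) blue and (612,215) orange. In t_rack the tags are at blue (344,151)/(289,417) and orange (448,177)/(395,447).

```bash
cat > h.py <<'E'
import numpy as np
C={n:np.load(f"{n}0.npz") for n in ["scene","top"]}
def ray(n,p,d=None):
    d=C[n] if d is None else d
    f=192/np.tan(np.radians(float(d["vertical_fov"]))/2); P=d["pose"]
    r=P[:3,:3]@np.array([(p[0]-d["cx"])/f,(p[1]-d["cy"])/f,1]); return P[:3,3],r/np.linalg.norm(r)
def onz(n,p,z):
    o,r=ray(n,p); return o+r*(z-o[2])/r[2]
def tri(a,b):
    (o1,r1),(o2,r2)=a,b
    s=np.linalg.lstsq(np.stack([r1,-r2],1),o2-o1,rcond=None)[0]
    x,y=o1+s[0]*r1,o2+s[1]*r2; return (x+y)/2,np.linalg.norm(x-y)
def proj(n,X,d=None):
    d=C[n] if d is None else d
    f=192/np.tan(np.radians(float(d["vertical_fov"]))/2); P=d["pose"]
    c=P[:3,:3].T@(np.array(X)-P[:3,3]); return np.array([d["cx"]+f*c[0]/c[2],d["cy"]+f*c[1]/c[2]])
def cr(u,k,x0,y0): return np.array([(u[0]+.5)/k-.5+x0,(u[1]+.5)/k-.5+y0])
E
python3 - <<'E'
from h import *
np.set_printoptions(precision=1,suppress=True)
T=lambda u:cr(u,5.7,150,180); S=lambda u:cr(u,6.5,220,125)
TR=lambda u:cr(u,8,305,170); SR=lambda u:cr(u,8,140,205)
for n,a,b in [("blue",(166,157),(576,176)),("orange",(612,215),(184,355))]:
    print(n,tri(ray("top",T(a)),ray("scene",S(b))))
for n,cs in [("rb",[(122,82),(270,92),(252,287),(105,275)]),("ro",[(578,123),(711,178),(638,357),(506,300)])]:
    P=np.array([onz("top",T(c),6) for c in cs]); 
    d=(P[0]+P[1]-P[2]-P[3])/2; print(n,P.mean(0),np.linalg.norm(d),np.degrees(np.arctan2(d[1],d[0])),np.linalg.norm(P[0]-P[1]))
# scene bases
print("blue scene base corners",[onz("scene",S(c),6)[:2] for c in [(420,260),(580,360),(695,292)]])
print("or scene base corners",[onz("scene",S(c),6)[:2] for c in [(62,405),(138,552),(306,508)]])
P=np.array([onz("top",TR(c),6) for c in [(142,80),(545,175),(487,500),(76,402)]]);d=(P[0]+P[3]-P[1]-P[2])/2
print("rack",P.mean(0),np.linalg.norm(d),np.degrees(np.arctan2(d[1],d[0])))
P=np.array([onz("scene",SR(c),6) for c in [(50,342),(682,407)]]);print(P)
tags={}
for n,a,b,sa,sb in [("blue",(344,151),(289,417),(430,465),(290,255)),("orange",(448,177),(395,447),(308,512),(172,300))]:
    for q,w in ((a,sa),(b,sb)): print(n,tri(ray("top",TR(q)),ray("scene",SR(w))), onz("top",TR(q),8))
E
```

```text
blue (array([539.2, 268.5,  73.6]), np.float64(2.2181561149112707))
orange (array([509.4,  13.6,  75. ]), np.float64(0.8770061806082415))
rb [530.8 267.3   6. ] 116.8162014929487 -2.5703094709635605 89.285864285212
ro [501.3  14.9   6. ] 114.91359550862937 -21.270678442407124 86.58513334717242
blue scene base corners [array([470.5, 225.4]), array([591.5, 219.7]), array([595.3, 309.6])]
or scene base corners [array([429.4,   0.6]), array([542.1, -49. ]), array([575.9,  32.5])]
rack [ 560.7 -284.5    6. ] 179.00992145403217 77.39318375257317
[[ 472.6 -356.1    6. ]
 [ 656.3 -214.     6. ]]
blue (array([ 619.9, -297.7,   11.6]), np.float64(0.9030571078759683)) [ 620.3 -298.9    8. ]
blue (array([ 504.2, -271.7,   13.9]), np.float64(0.22466449740213032)) [ 504.8 -272.9    8. ]
orange (array([ 609.1, -341.7,   13.4]), np.float64(1.4195199798995926)) [ 609.6 -343.7    8. ]
orange (array([ 492.4, -316.3,   13.5]), np.float64(0.8002324542076736)) [ 492.7 -318.     8. ]
```

```bash
cat >> h.py <<'E'
from scipy.spatial.transform import Rotation as Ro
G={"blue":((536,268.5),-2.6),"orange":((506.4,15),-22.5)}
def go(xyz,ang,obs=None):
    from workcell import ctrl
    o=ctrl.get_obs(); R=Ro.from_rotvec(o["orientation"]).as_matrix()
    d=R.T@(np.array(xyz)-o["ee_pos"]); a=np.degrees(np.arctan2(R[1,1],R[0,1]))
    yaw=-((ang-a+180)%360-180)
    print("t%.2f"%o["t"],"pos",o["ee_pos"].round(1),"yang %.1f"%a,"tilt",R[:,2].round(3),"F",o["ft_force"].round(1),"w %.1f"%o["width"],"q6 %.2f"%o["qpos"][5]); print("-> d",d.round(1),"yaw %.1f"%yaw)
def rest(n,s,z):  # s along rest x from plate centre
    (x,y),a=G[n]; t=np.radians(a); go((x+s*np.cos(t),y+s*np.sin(t),z),a)
E
python3 -c "
from h import *
rest('blue',-20,170)"
```

```text
t0.15 pos [199.3 591.9 195.9] yang 71.4 tilt [-0.    -0.001 -1.   ] F [-0.2  0.3  1.6] w 87.6 q6 -0.02
-> d [-403.1 -204.5   26.1] yaw 74.0
```

Call:
move_arm --increments '[0, -403, -204.5, 0, 74, 0, -403, -204.5, 0, 74, 0, -403, -204.5, 0, 74, 0, -403, -204.5, 0, 74, 0, -403, -204.5, 0, 74, 0, -403, -204.5, 0, 74, 0, -403, -204.5, 26, 74, 0, -403, -204.5, 26, 74, 0, -403, -204.5, 26, 74, 0, -403, -204.5, 26, 74, 0, -403, -204.5, 26, 74]'

```text
t: 1.52
ee_pos: [515.2, 270.9, 170.6]
orientation: [2.268, 2.173, -0.001]
ft_force: [-1.3, 0.3, 0.8]
width: 87.6
```

```bash
cat > snap.py <<'E'
import sys,cv2
from h import *
from workcell import ctrl
n,name=sys.argv[1:3]; o=ctrl.get_obs(); d=ctrl.get_image(n); f=d["frame"][:,:,::-1]
if n=="wrist":
    T=np.eye(4);T[:3,:3]=Ro.from_rotvec(o["orientation"]).as_matrix();T[:3,3]=o["ee_pos"];d["pose"]=T@d["mount"]
np.savez(name+".npz",**d)
if len(sys.argv)>3:
    x,y,w,h,k=map(float,sys.argv[3:]);f=f[int(y):int(y+h),int(x):int(x+w)];f=cv2.resize(f,None,fx=k,fy=k,interpolation=cv2.INTER_CUBIC)
cv2.imwrite(f"pics/{name}.png",f)
E
python3 snap.py wrist w1; python3 -c "
from h import *
rest('blue',-20,97)"
```

```text
t1.57 pos [515.3 270.7 170.6] yang -2.5 tilt [ 0.    -0.001 -1.   ] F [-0.3 -0.8 -0.2] w 87.7 q6 0.51
-> d [-1.2  0.8 73.6] yaw 0.1
```

View pics/w1.png

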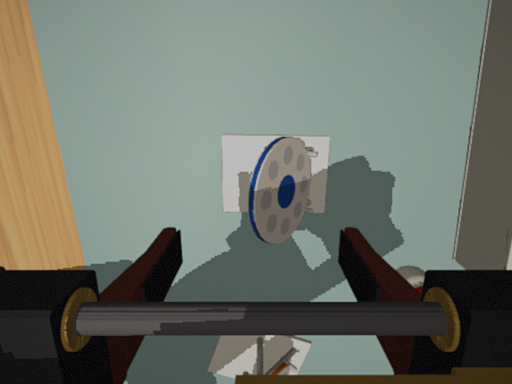

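```bash
python3 -c "
from h import *
d=np.load('w1.npz')
for X in [(539.2,268.5,75.3),(536,268.5,73)]: print(proj(0,X,d))
o,r=ray(0,(286.5,191.5),d);print(o+r*(75.3-o[2])/r[2])
o,r=ray(0,(222,134),d);print(o+r*(6-o[2])/r[2])
o,r=ray(0,(329.5,137),d);print(o+r*(6-o[2])/r[2])
o,r=ray(0,(328,213),d);print(o+r*(6-o[2])/r[2])
"
```

```text
[286.19559222 190.32443476]
[282.59527824 189.81459586]
[539.46254771 267.34936366  75.3       ]
[474.86471561 316.63244292   6.        ]
[593.40210624 308.36253723   6.        ]
[593.34068106 219.27616713   6.        ]
```

The wrist view shows the blue mark at (286,191), within about 1 mm of the prediction (286,190). Next I'll descend around the top rim and partly close.

Call:
move_arm --increments '[0, -0.8, 0.8, 30, 0, 0, -0.8, 0.8, 55, 0, 0, -0.8, 0.8, 73.5, 0, 0, -0.8, 0.8, 73.5, 0, 156, -0.8, 0.8, 73.5, 0, 156, -0.8, 0.8, 73.5, 0, 156, -0.8, 0.8, 73.5, 0, 156, -0.8, 0.8, 73.5, 0]'

```text
t: 2.58
ee_pos: [516.2, 269.9, 97.5]
orientation: [2.268, 2.172, 0.0]
ft_force: [0.0, 0.4, -0.7]
width: 51.4
```

```bash
python3 snap.py wrist w2;python3 snap.py scene s2 240 85 125 110 6; python3 -c "
from h import *
rest('blue',8,108)"
```

```text
t2.67 pos [516.1 269.9  97.3] yang -2.5 tilt [ 0.    -0.001 -1.   ] F [ 0.4 -0.2  0. ] w 43.2 q6 0.51
-> d [ -0.5  27.9 -10.7] yaw 0.1
```

View pics/w2.png

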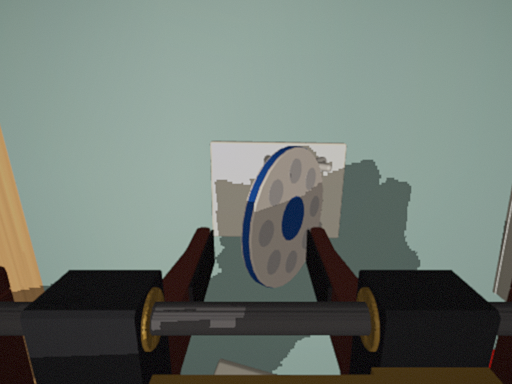

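View pics/s2.png

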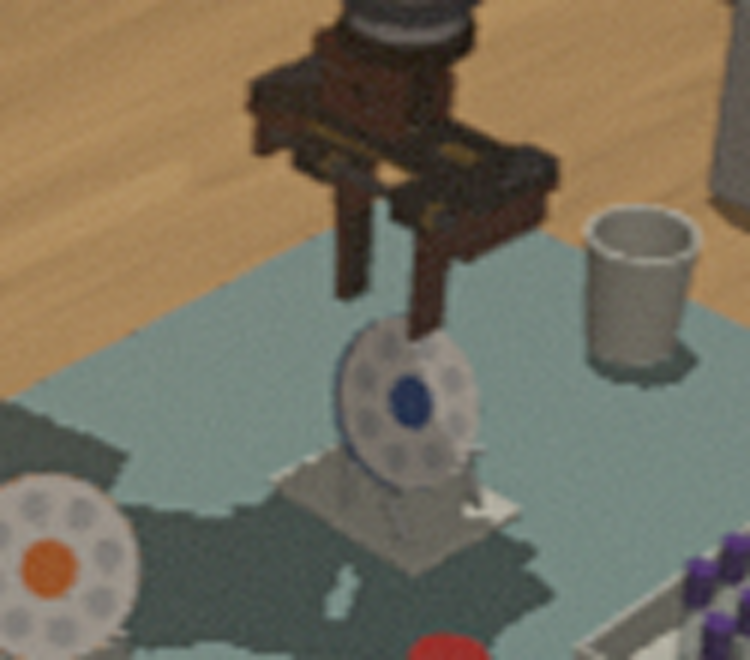

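The scene view shows the fingers straddling the top rim. I'll push the plate upright, closing lightly.

Call:
move_arm --increments '[156, -0.5, 4, 0, 0, 156, -0.5, 9, -2, 0, 156, -0.5, 14, -4, 0, 160, -0.5, 19, -6, 0, 165, -0.5, 24, -8, 0, 170, -0.5, 29, -10, 0, 175, -0.5, 34, -12, 0, 175, -0.5, 38, -14, 0, 175, -0.5, 41, -15, 0, 175, -0.5, 41, -15, 0]'

```text
t: 3.92
ee_pos: [557.3, 267.6, 112.4]
orientation: [2.269, 2.172, 0.0]
ft_force: [0.2, 0.8, 0.1]
width: 27.3
```

```bash
python3 snap.py wrist w3;python3 snap.py scene s3 240 85 125 110 6; python3 -c "
from h import *
rest('blue',22,112)"
```

```text
t4.03 pos [556.9 267.6 112.2] yang -2.5 tilt [ 0.    -0.001 -1.   ] F [-0.7 -0.1  0.5] w 27.8 q6 0.47
-> d [-0.   1.1  0.2] yaw 0.1
```

View pics/w3.png

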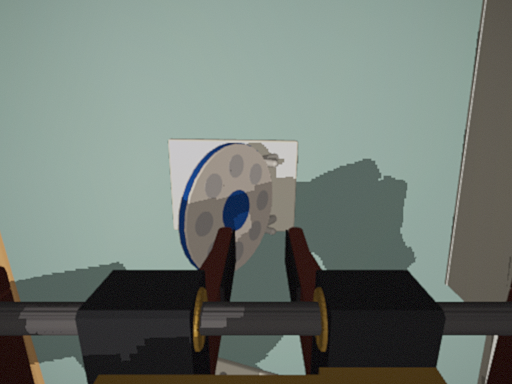

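View pics/s3.png

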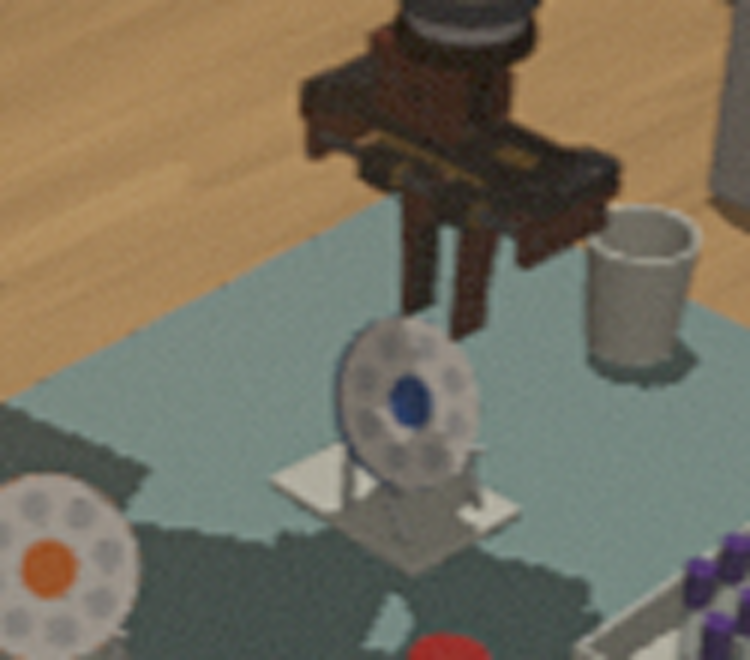

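The scene view shows the fingers rose past the rim and the plate is still on its rest, undisturbed. I'll go back over it, stay lower, and push in smaller, monitored steps.

Call:
move_arm --increments '[120, 0, 0, -30, 0, 110, 0, -15, -30, 0, 110, 0, -43, -30, 0, 110, 0, -43, -30, 0, 150, 0, -42, 0, 0, 150, 0, -42, 20, 0, 150, 0, -42, 20, 0, 150, 0, -36, 20, 0, 150, 0, -30, 20, 0, 150, 0, -26, 20, 0, 150, 0, -26, 20, 0]'

```text
t: 5.4
ee_pos: [531.5, 268.7, 92.6]
orientation: [2.269, 2.172, 0.001]
ft_force: [-0.2, 0.1, -1.0]
width: 36.4
```

```bash
python3 snap.py wrist w4;python3 snap.py scene s4 240 85 125 110 6; python3 -c "
from h import *
rest('blue',22,112)"
```

```text
t5.50 pos [530.9 268.6  92.3] yang -2.5 tilt [ 0.    -0.001 -1.   ] F [ 0.6 -0.4 -0.9] w 36.0 q6 0.49
-> d [  0.1  27.1 -19.6] yaw 0.1
```

View pics/w4.png

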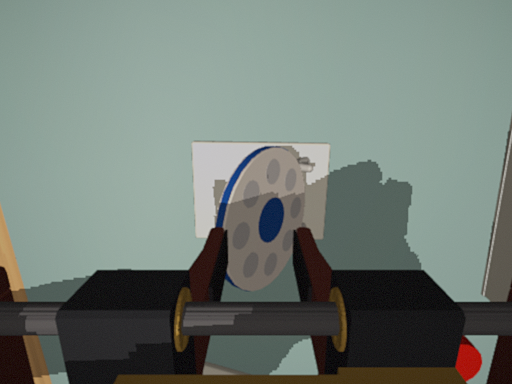

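View pics/s4.png

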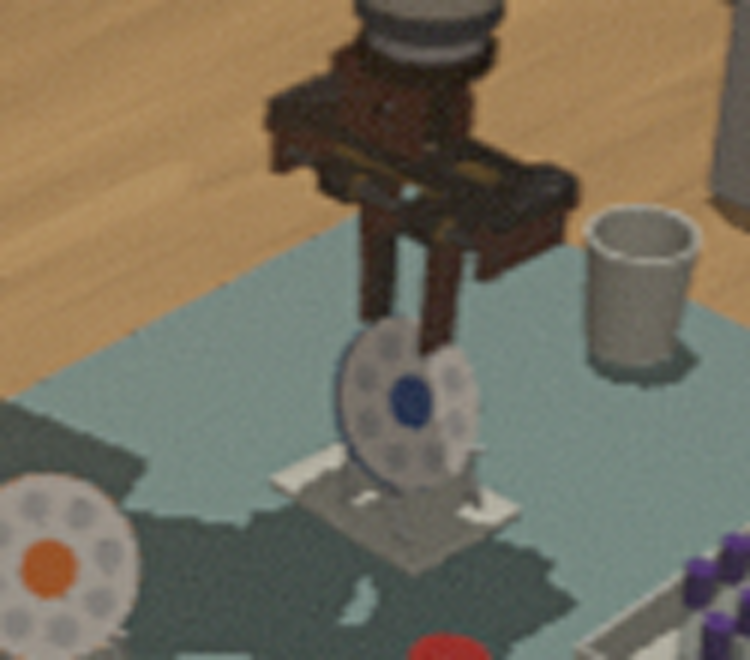

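```bash
python3 -c "
from h import *
d=np.load('w4.npz');s=C['scene']
X=np.array([539.4,267.5,75.3]);print(proj(0,X,d),proj('scene',X))
m=cr((410,402),6,240,85);print(m,'scene now')
print(tri(ray(0,(271,220),d),ray('scene',m)))
t=np.radians(-2.6);e=np.array([np.cos(t),np.sin(t)])
u=np.array([-np.sin(np.radians(35))*e[0],-np.sin(np.radians(35))*e[1],np.cos(np.radians(35))])
c=np.array([536.2,267.6,73])
for k in (50,-50): print('disc pt',k,proj(0,c+k*u,d),(proj('scene',c+k*u)-[240,85])*6)
for s_ in (-18,18):
  p=np.array([530.9+s_*e[0],268.6+s_*e[1],92.3]);print('tip',s_,proj(0,p,d),(proj('scene',p)-[240,85])*6)
"
```

```text
[271.92947847 219.35602253] [307.74930795 151.44222825]
[307.91666667 151.58333333] scene now
(array([539.35713761, 267.37121605,  75.00287601]), np.float64(1.4739066030318193))
disc pt 50 [219.34689013 242.88090607] [370.03073808 319.05888719]
disc pt -50 [300.75330399 201.02956937] [433.93565936 479.45219231]
tip -18 [231.70264354 227.54602804] [375.67076385 354.35021981]
tip 18 [287.63018182 227.6590292 ] [421.25016036 380.15368959]
```

```bash
python3 -c "
from h import *
d=np.load('w4.npz')
T=d['pose']@np.linalg.inv(d['mount'])
for sy in (18,31):
  for zz in (0,-10,-19,-25):
    for xx in (-10,10):
      p=(T@[xx,sy,zz,1])[:3];print(sy,zz,xx,proj(0,p,d).round(1),((proj('scene',p)-[240,85])*6).round())
"
```

```text
18 0 -10 [288.2 241.9] [410. 387.]
18 0 10 [289.1 212.9] [434. 374.]
18 -10 -10 [289.6 248.7] [411. 372.]
18 -10 10 [290.5 218.4] [436. 359.]
18 -19 -10 [291.  255.4] [412. 358.]
18 -19 10 [292.  223.9] [437. 345.]
18 -25 -10 [292.  260.2] [413. 349.]
18 -25 10 [293.  227.8] [437. 336.]
31 0 -10 [308.2 241.9] [427. 396.]
31 0 10 [309.6 212.9] [451. 383.]
31 -10 -10 [310.6 248.7] [428. 381.]
31 -10 10 [312.1 218.5] [452. 368.]
31 -19 -10 [312.9 255.4] [429. 368.]
31 -19 10 [314.5 223.9] [454. 355.]
31 -25 -10 [314.6 260.2] [430. 359.]
31 -25 10 [316.3 227.9] [454. 346.]
```

```bash
python3 -c "
import cv2
f=cv2.imread('pics/w4.png')[200:384,150:400];cv2.imwrite('pics/w4c.png',cv2.resize(f,None,fx=3.2,fy=3.2,interpolation=cv2.INTER_CUBIC))
f=cv2.imread('pics/s4.png')[230:530,280:580];cv2.imwrite('pics/s4c.png',cv2.resize(f,None,fx=2,fy=2))"
```

```text
(no output)
```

View pics/w4c.png

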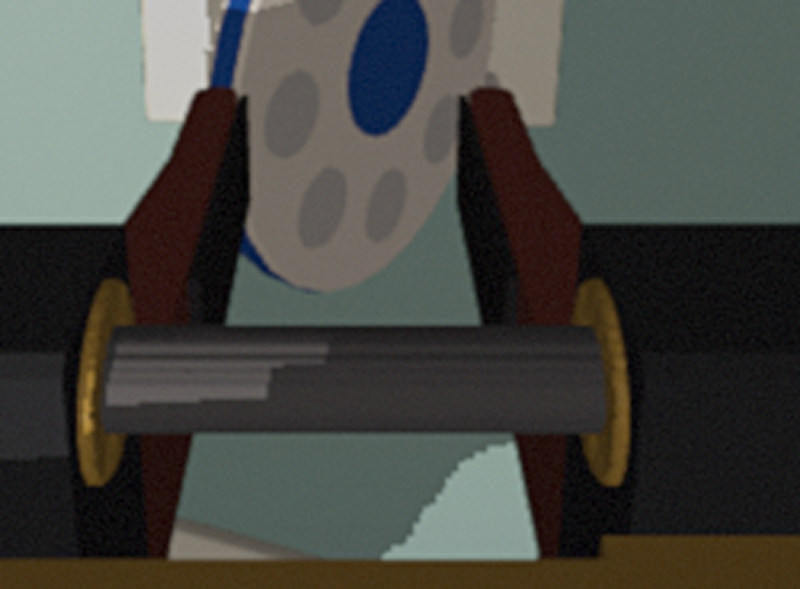

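View pics/s4c.png

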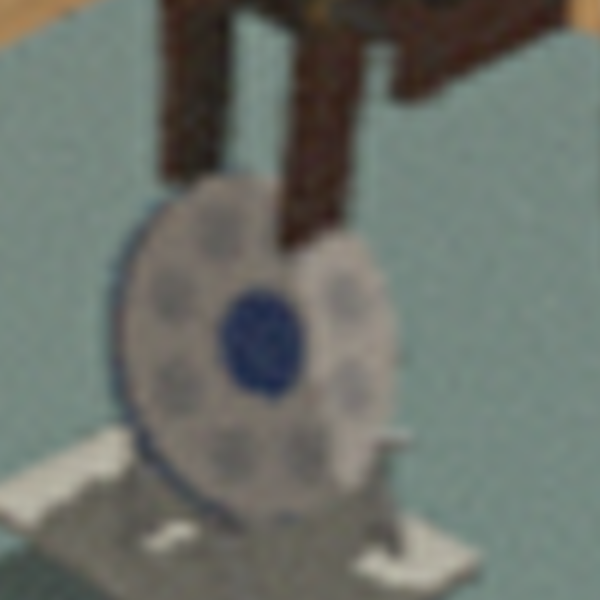

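Both views put the real fingertips about 22 mm behind the reported TCP: predicted tip row 208–213 against observed 228 in the wrist view, and y≈380 against 353 in the scene crop. That explains the miss, so I'll use tip z = ee z + 22 from here.

Call:
move_arm --increments '[130, 0, 0, -33, 0, 130, 0, -15, -33, 0, 130, 0, -15, -33, 0, 145, 0, -15, -5, 0, 150, 0, -15, 21, 0, 150, 0, -15, 21, 0, 150, 0, -15, 21, 0, 150, 0, -10, 21, 0, 150, 0, -5, 20, 0, 150, 0, 0, 18, 0, 152, 0, 5, 15, 0, 152, 0, 5, 15, 0]'

```text
t: 7.0
ee_pos: [536.7, 268.5, 77.8]
orientation: [2.269, 2.172, 0.001]
ft_force: [-0.5, 0.3, 0.0]
width: 35.4
```

```bash
python3 snap.py wrist w5;python3 snap.py scene s5 240 85 125 110 6; python3 -c "
from h import *
rest('blue',24,85)"
```

```text
t7.10 pos [535.9 268.3  77.3] yang -2.5 tilt [ 0.    -0.001 -1.   ] F [-0.9 -0.5 -0.4] w 35.1 q6 0.49
-> d [ 0.1 24.1 -7.7] yaw 0.1
```

View pics/w5.png

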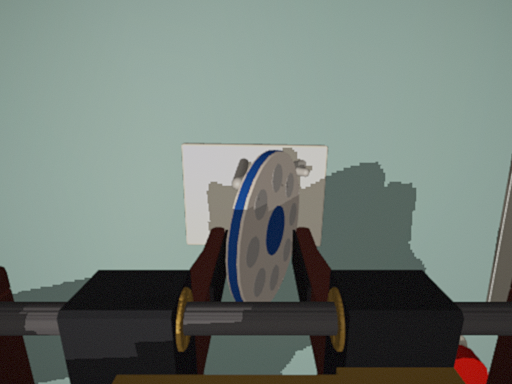

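View pics/s5.png

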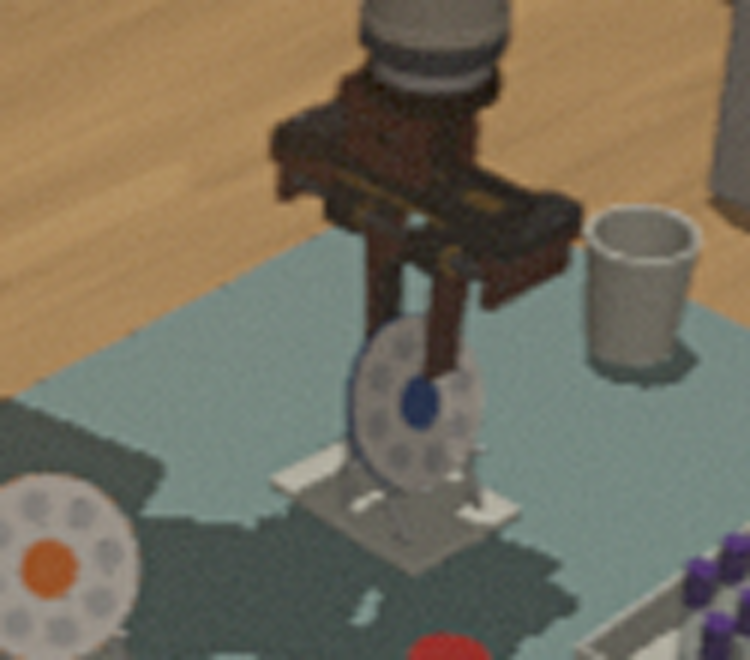

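The blue plate is tipping upright as planned. Now I'll finish the push, close and lift a little.

Call:
move_arm --increments '[155, 0, 5, -1, 0, 165, 0, 10, -3, 0, 175, 0, 15, -5, 0, 185, 0, 19, -7, 0, 195, 0, 22, -8, 0, 255, 0, 23, -8, 0, 255, 0, 23, -8, 0, 255, 0, 23, -8, 0, 255, 0, 23, -8, 0, 255, 0, 23, -8, 0]'

```text
t: 8.35
ee_pos: [558.7, 267.4, 85.3]
orientation: [2.269, 2.172, -0.001]
ft_force: [-0.9, 1.2, -0.1]
width: 7.7
```

```bash
python3 snap.py wrist w6;python3 snap.py scene s6 240 85 125 110 6; python3 -c "
from h import *
rest('blue',24,85)"
```

```text
t8.45 pos [558.8 267.4  85.3] yang -2.5 tilt [-0.    -0.001 -1.   ] F [-0.5  0.5 -1.2] w 7.9 q6 0.47
-> d [0.1 1.2 0.3] yaw 0.1
```

View pics/w6.png

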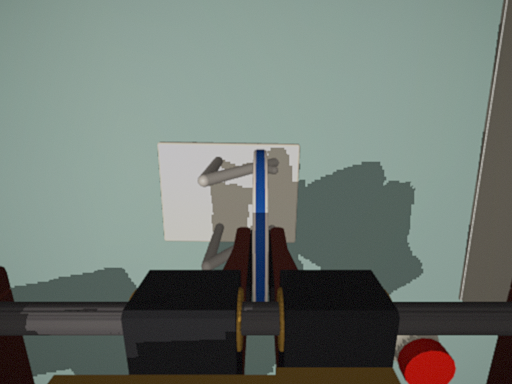

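View pics/s6.png

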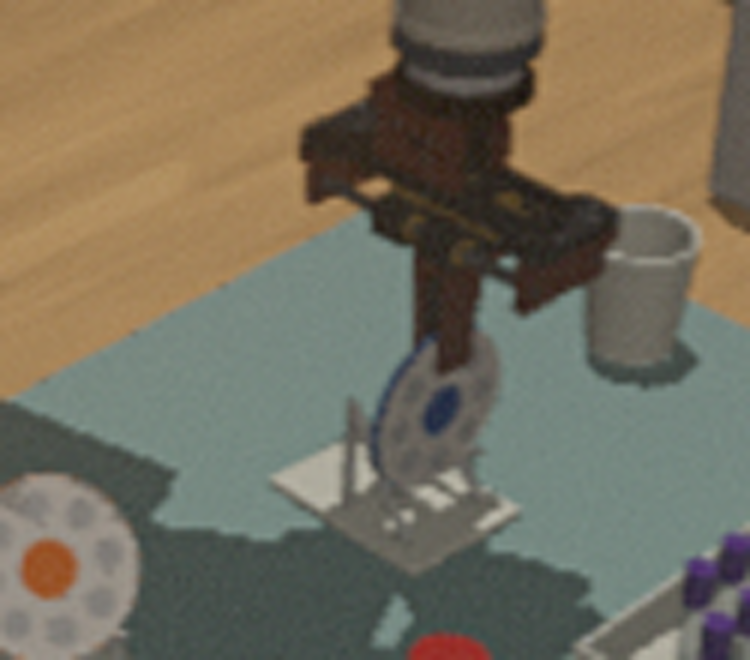

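```bash
cat >> h.py <<'E'
SL={"blue":(562.3,-285),"orange":(550.9,-329.4)}
RA=-12.6
E
python3 -c "
from h import *
t=np.radians(-2.5);e=np.array([np.cos(t),np.sin(t),0])
m=cr((442,408),6,240,85)
o,r=ray('scene',m);p0=np.array([558.8,267.4,0])+4*e
X=o+r*(np.dot(p0-o,e)/np.dot(r,e));print(X)
go((*SL['blue'],200),-102.6)
"
```

```text
[562.84974462 268.45205877  81.40983249]
t8.45 pos [558.8 267.4  85.3] yang -2.5 tilt [-0.    -0.001 -1.   ] F [-0.5  0.5 -1.2] w 7.9 q6 0.47
-> d [-551.8   27.5 -114.4] yaw 100.1
```

The blue plate is gripped upright (width 7.9 mm) with its centre about 4 mm below ee z. Lift and carry.

Call:
move_arm --increments '[255, 0, 0, -30, 0, 255, 0, 0, -70, 0, 255, 0, 0, -115, 0, 255, -40, 2, -115, 8, 255, -95, 5, -115, 18, 255, -150, 8, -115, 28, 255, -205, 10, -115, 38, 255, -260, 13, -115, 48, 255, -315, 16, -115, 58, 255, -370, 18, -115, 68, 255, -425, 21, -115, 78, 255, -475, 24, -115, 87]'

```text
t: 9.95
ee_pos: [561.6, -210.2, 200.4]
orientation: [3.141, 0.005, -0.001]
ft_force: [0.1, -0.2, -0.8]
width: 7.6
```

```bash
python3 -c "
from h import *
go((*SL['blue'],200),-102.6)
"
```

```text
t9.95 pos [ 561.6 -210.2  200.4] yang -89.8 tilt [-0.    -0.001 -1.   ] F [ 0.1 -0.2 -0.8] w 7.6 q6 1.19
-> d [ 0.5 74.8  0.5] yaw 12.8
```

Call:
move_arm --increments '[255, 0.5, 30, 0, 6, 255, 0.5, 60, 0, 12, 255, 0.5, 75, 0, 13, 255, 0.5, 75, 0, 13, 255, 0.5, 75, 0, 13]'

```text
t: 10.58
ee_pos: [562.2, -284.1, 200.3]
orientation: [3.122, -0.348, -0.001]
ft_force: [0.6, -0.3, -1.7]
width: 7.5
```

```bash
python3 snap.py wrist w7;python3 snap.py scene s7 130 165 110 115 5.2; python3 -c "
from h import *
go((*SL['blue'],150),-102.6)"
```

```text
t10.68 pos [ 562.3 -284.1  200.5] yang -102.7 tilt [-0.001 -0.    -1.   ] F [-0.3  0.3 -0.8] w 7.7 q6 1.31
-> d [ 0.2  0.9 50.5] yaw -0.1
```

View pics/w7.png

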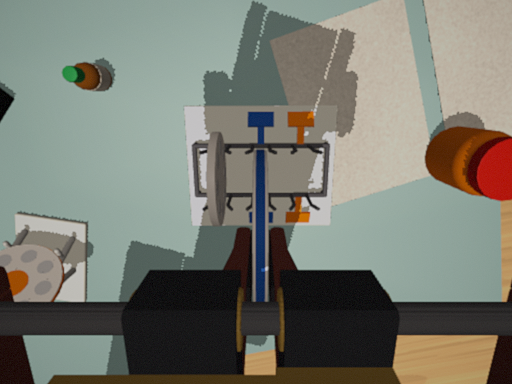

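View pics/s7.png

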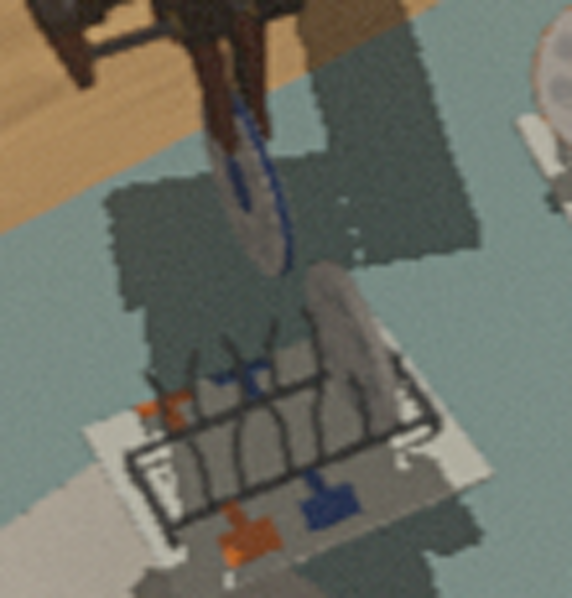

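The wrist view shows the plate edge over the blue slot, with blue tags at (260,119)/(261,217), orange tags at (301,120)/(298,217), and the rack wires square to the image. I'll check the slot location with this camera.

```bash
python3 -c "
from h import *
import cv2
d=np.load('w7.npz')
f=d['frame'][:,:,::-1]
h=cv2.cvtColor(f,cv2.COLOR_BGR2HSV)
for n,(lo,hi) in {'b':((105,120,40),(125,255,255)),'o':((5,170,100),(18,255,255))}.items():
  for (x0,x1,y0,y1) in [(246,276,108,130),(286,316,108,128),(284,312,209,225)]:
    m=cv2.inRange(h,lo,hi)[y0:y1,x0:x1]; ys,xs=np.nonzero(m)
    if len(xs)>60:
      p=((xs.min()+xs.max())/2+x0,(ys.min()+ys.max())/2+y0)
      o,r=ray(0,p,d);print(n,p,len(xs),(o+r*(13-o[2])/r[2]).round(1),proj(0,o+r*(13-o[2])/r[2],d))
t=np.radians(-12.6);e=np.array([np.cos(t),np.sin(t)])
for n in SL:
  for k in(-60,60): print(n,k,proj(0,[*(np.array(SL[n])+k*e),13],d))
print([proj(0,[562.3,-284.1,z],d) for z in (147,197)])
"
```

```text
b (np.float64(260.0), np.float64(120.5)) 377 [ 617.2 -296.4   13. ] [260.  120.5]
o (np.float64(300.5), np.float64(119.5)) 372 [ 608.  -342.4   13. ] [300.5 119.5]
o (np.float64(297.5), np.float64(215.0)) 247 [ 493.4 -317.1   13. ] [297.5 215. ]
blue -60 [260.79659117 214.82812514]
blue 60 [260.74293138 116.99514098]
orange -60 [297.06167769 215.85690835]
orange 60 [300.32321523 118.2225976 ]
[array([260.12808937, 201.23744223]), array([260.18576718, 224.10856809])]
```

Agreement is within 1 mm. Lowering.

Call:
move_arm --increments '[255, 0, 0.6, 30, 0, 255, 0, 0.6, 60, 0, 255, 0, 0.6, 80, 0, 255, 0, 0.6, 92, 0, 255, 0, 0.6, 102, 0, 255, 0, 0.6, 112, 0, 255, 0, 0.6, 120, 0, 255, 0, 0.6, 127, 0, 255, 0, 0.6, 131, 0, 255, 0, 0.6, 134, 0, 255, 0, 0.6, 134, 0]'

```text
t: 12.05
ee_pos: [562.1, -284.7, 66.4]
orientation: [3.122, -0.348, -0.001]
ft_force: [0.2, 0.3, -1.6]
width: 7.8
```

```bash
python3 snap.py wrist w8;python3 snap.py scene s8 130 165 110 115 5.2; python3 -c "
from h import *
go((*SL['blue'],64),-102.6)"
```

```text
t12.15 pos [ 562.3 -284.8   66.7] yang -102.7 tilt [-0.    -0.001 -1.   ] F [ 0.  -0.2 -1. ] w 7.6 q6 1.31
-> d [0.  0.2 2.7] yaw -0.1
```

View pics/w8.png

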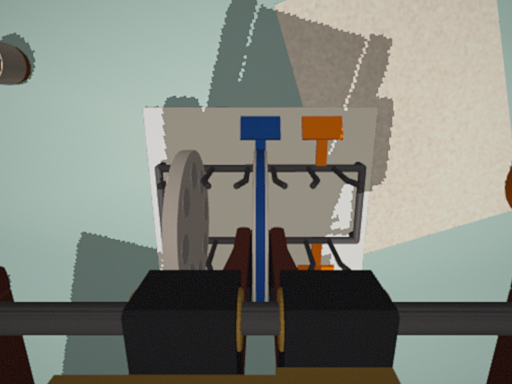

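View pics/s8.png

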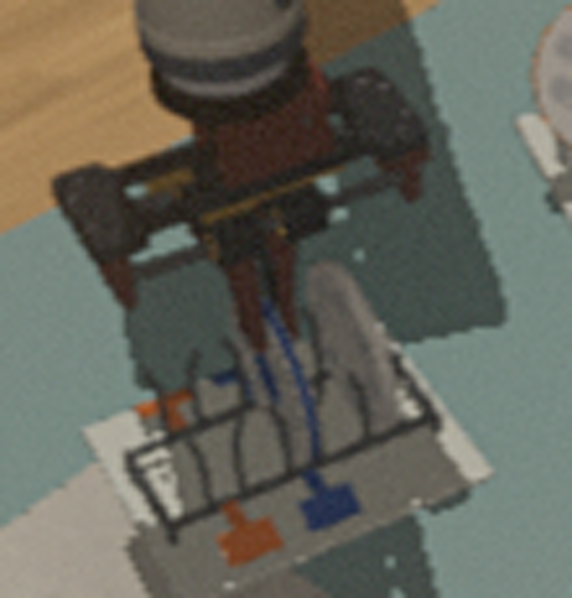

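The plate is centred between the blue tines in the wrist view. I'll keep lowering until contact.

Call:
move_arm --increments '[255, 0, 0.2, 1.5, 0, 255, 0, 0.2, 3, 0, 255, 0, 0.2, 3, 0]'

```text
t: 12.52
ee_pos: [562.2, -284.9, 63.6]
orientation: [3.122, -0.348, -0.001]
ft_force: [-0.0, 0.3, -1.2]
width: 7.7
```

Call:
move_arm --increments '[255, 0, 0, 1, 0, 255, 0, 0, 2, 0, 255, 0, 0, 2, 0]'

```text
t: 12.9
ee_pos: [562.4, -285.2, 63.0]
orientation: [3.121, -0.348, 0.0]
ft_force: [-3.2, 1.5, 9.6]
width: 7.7
```

Contact is at 9.6 N, so the plate is on the rails. Open partly and rise.

Call:
move_arm --increments '[230, 0, 0, 0, 0, 200, 0, 0, 0, 0, 160, 0, 0, 0, 0, 160, 0, 0, 0, 0, 160, 0, 0, 0, 0, 160, 0, 0, -20, 0, 160, 0, 0, -60, 0, 160, 0, 0, -120, 0, 160, 0, 0, -140, 0, 160, 0, 0, -140, 0]'

```text
t: 14.15
ee_pos: [563.7, -285.7, 206.3]
orientation: [3.119, -0.348, 0.008]
ft_force: [0.6, 1.3, -0.3]
width: 32.6
```

```bash
python3 snap.py wrist w9;python3 snap.py scene s9 130 165 110 115 5.2; python3 -c "
from h import *
rest('orange',-20,170)"
```

```text
t14.25 pos [ 561.9 -284.8  202.9] yang -102.7 tilt [-0.    -0.001 -1.   ] F [-0.4  0.3 -0.3] w 32.9 q6 1.31
-> d [-139.9 -283.6   32.7] yaw -80.2
```

View pics/w9.png

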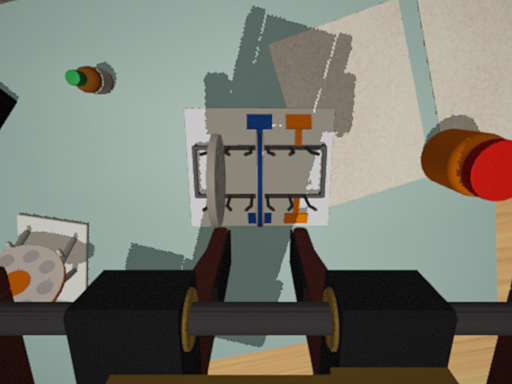

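View pics/s9.png

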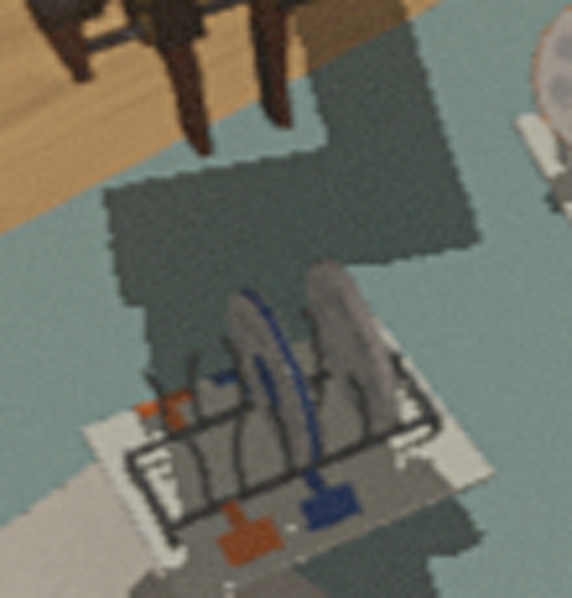

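Blue is seated, level with the clean plate. Next I'll move over the orange rest.

Call:
move_arm --increments '[110, -70, -140, 0, -40, 110, -140, -283, 0, -80, 110, -140, -283, 0, -80, 110, -140, -283, 0, -80, 110, -140, -283, 0, -80, 110, -140, -283, 0, -80, 110, -140, -283, 32, -80, 110, -140, -283, 32, -80, 110, -140, -283, 32, -80, 110, -140, -283, 32, -80]'

```text
t: 15.5
ee_pos: [487.4, 22.0, 170.2]
orientation: [-2.617, -1.738, 0.002]
ft_force: [-0.2, -0.0, -0.1]
width: 49.9
```

```bash
python3 snap.py wrist w10; python3 -c "
from h import *
rest('orange',-20,71)
d=np.load('w10.npz');print(proj(0,[509.6,13.6,75.3],d))"
```

```text
t15.55 pos [487.6  22.  170.5] yang -22.8 tilt [-0.001 -0.001 -1.   ] F [0.8 1.2 0.6] w 49.8 q6 0.42
-> d [ 0.8  0.1 99.5] yaw -0.3
[286.10462042 187.93882555]
```

View pics/w10.png

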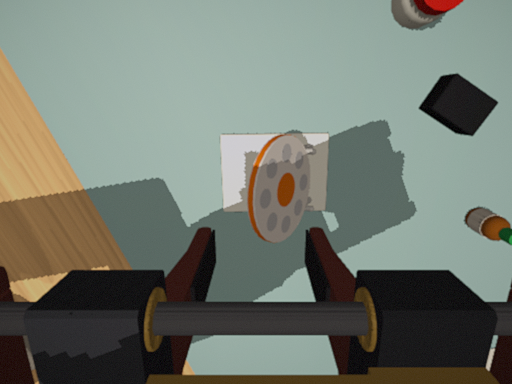

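The orange mark is at (286,190) against (286,188) predicted, which is good. I'll use the same tip-up sequence.

Call:
move_arm --increments '[110, -0.5, 0, 40, 0, 110, -0.5, 0, 80, 0, 120, -0.5, 0, 99, 0, 135, -0.5, 0, 99, 0, 150, -0.5, 0, 99, 0, 150, -0.5, 0, 99, 0, 150, -0.5, 5, 99, 0, 150, -0.5, 10, 98, 0, 150, -0.5, 15, 96, 0, 152, -0.5, 20, 93, 0, 152, -0.5, 20, 93, 0]'

```text
t: 16.92
ee_pos: [506.5, 13.5, 77.8]
orientation: [2.616, 1.738, -0.0]
ft_force: [-0.3, 0.1, 0.2]
width: 35.5
```

```bash
python3 snap.py wrist w11;python3 -c "
from h import *
rest('orange',23,85)"
```

```text
t16.98 pos [506.1  13.6  77.6] yang -22.8 tilt [-0.    -0.001 -1.   ] F [-0.3 -0.2  0.7] w 35.3 q6 0.40
-> d [ 1.5 22.7 -7.4] yaw -0.3
```

View pics/w11.png

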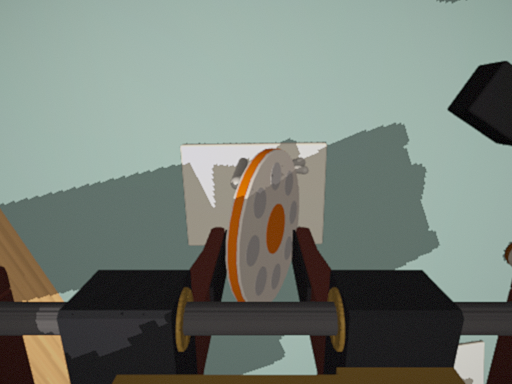

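The same behaviour as with blue. Finish the tip-up and close.

Call:
move_arm --increments '[155, 0, 5, -1, 0, 165, 0, 10, -3, 0, 175, 0, 15, -5, 0, 185, 0, 19, -7, 0, 195, 0, 22, -8, 0, 255, 0, 23, -8, 0, 255, 0, 23, -8, 0, 255, 0, 23, -8, 0, 255, 0, 23, -8, 0, 255, 0, 23, -8, 0]'

```text
t: 18.23
ee_pos: [527.0, 4.7, 85.5]
orientation: [2.617, 1.738, -0.002]
ft_force: [-0.5, -0.2, 0.3]
width: 8.0
```

```bash
python3 snap.py wrist w12;python3 snap.py scene s12 190 120 110 100 6; python3 -c "
from h import *
go((*SL['orange'],200),-102.6)"
```

```text
t18.32 pos [527.    4.7  85.5] yang -22.8 tilt [-0.001 -0.001 -1.   ] F [-1.2 -0.7 -1.1] w 7.5 q6 0.39
-> d [-298.8  151.5 -114.3] yaw 79.8
```

View pics/w12.png

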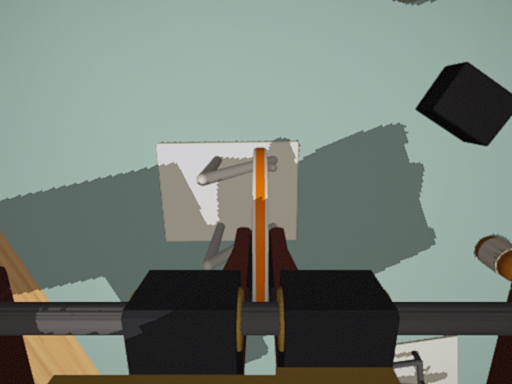

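View pics/s12.png

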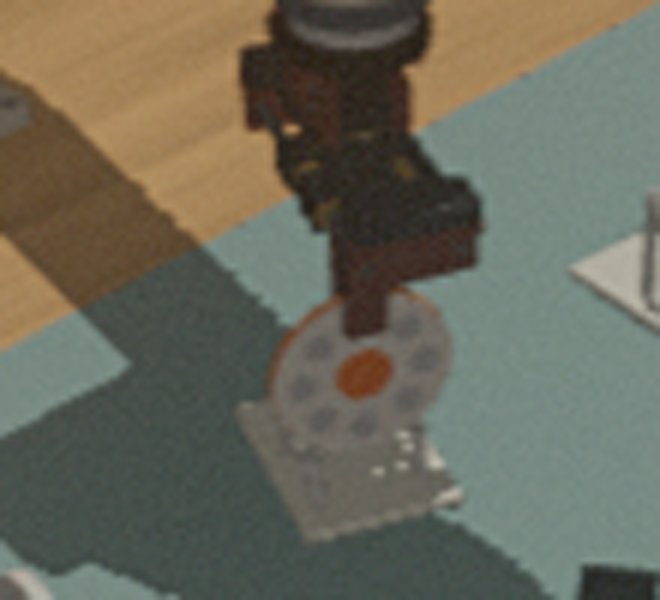

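Gripped upright (7.5 mm). Lift and carry to the orange slot.

Call:
move_arm --increments '[255, 0, 0, -30, 0, 255, 0, 0, -70, 0, 255, 0, 0, -115, 0, 255, -35, 18, -115, 9, 255, -75, 38, -115, 19, 255, -115, 58, -115, 29, 255, -155, 79, -115, 39, 255, -195, 99, -115, 49, 255, -235, 119, -115, 59, 255, -270, 137, -115, 69, 255, -299, 151.5, -115, 79.8, 255, -299, 151.5, -115, 79.8]'

```text
t: 19.82
ee_pos: [550.7, -331.6, 200.2]
orientation: [3.121, -0.35, -0.001]
ft_force: [0.5, -0.8, -1.4]
width: 7.7
```

Call:
move_arm --increments '[255, 0, 0, 0, 0, 255, 0, 0, 0, 0]'

```text
t: 20.08
ee_pos: [550.6, -330.7, 200.1]
orientation: [3.122, -0.347, -0.001]
ft_force: [0.5, -0.5, -2.1]
width: 7.9
```

```bash
python3 snap.py wrist w13; python3 -c "
from h import *
go((*SL['orange'],66),-102.6)
d=np.load('w13.npz');t=np.radians(-12.6);e=np.array([np.cos(t),np.sin(t)])
for n in SL:
  for k in(-60,60): print(n,k,proj(0,[*(np.array(SL[n])+k*e),13],d))
"
```

```text
t20.12 pos [ 550.7 -330.7  200.2] yang -102.7 tilt [-0.001 -0.001 -1.   ] F [ 0.7 -0.2 -1.9] w 7.9 q6 1.23
-> d [  0.   -1.4 134.2] yaw -0.1
blue -60 [222.66641408 214.09122838]
blue 60 [219.17905554 116.04714288]
orange -60 [259.01679747 215.13588269]
orange 60 [258.85892608 117.29961353]
```

View pics/w13.png

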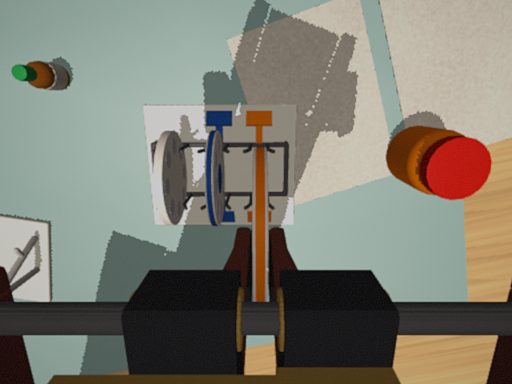

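Tags match the prediction (259,118). Lowering.

Call:
move_arm --increments '[255, 0, -1.3, 30, 0, 255, 0, -1.3, 60, 0, 255, 0, -1.3, 80, 0, 255, 0, -1.3, 92, 0, 255, 0, -1.3, 102, 0, 255, 0, -1.3, 112, 0, 255, 0, -1.3, 120, 0, 255, 0, -1.3, 127, 0, 255, 0, -1.3, 131, 0, 255, 0, -1.3, 134, 0, 255, 0, -1.3, 134, 0]'

```text
t: 21.5
ee_pos: [550.8, -329.5, 66.1]
orientation: [3.122, -0.347, -0.001]
ft_force: [-0.1, 0.8, -2.0]
width: 7.6
```

```bash
python3 snap.py wrist w14; python3 -c "
from h import *
go((*SL['orange'],63),-102.6)"
```

```text
t21.55 pos [ 550.9 -329.6   66.3] yang -102.7 tilt [-0.001 -0.001 -1.   ] F [ 0.7  1.1 -1.2] w 7.8 q6 1.24
-> d [-0.1 -0.2  3.3] yaw -0.1
```

View pics/w14.png

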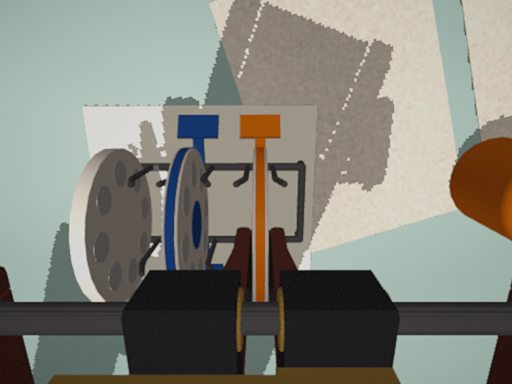

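The orange plate is centred in its slot. Down to contact.

Call:
move_arm --increments '[255, 0, 0, 1.5, 0, 255, 0, 0, 3, 0, 255, 0, 0, 3.5, 0, 255, 0, 0, 3.5, 0]'

```text
t: 22.05
ee_pos: [551.1, -329.7, 63.4]
orientation: [3.121, -0.347, 0.0]
ft_force: [-1.8, 1.0, 4.7]
width: 7.7
```

Call:
move_arm --increments '[255, 0, 0, 1, 0, 255, 0, 0, 1, 0]'

```text
t: 22.3
ee_pos: [551.2, -329.8, 63.3]
orientation: [3.121, -0.347, 0.0]
ft_force: [-3.8, 1.6, 7.8]
width: 7.7
```

Seated (7.8 N at ee 63.3, the same depth as blue). Release and rise.

Call:
move_arm --increments '[230, 0, 0, 0, 0, 200, 0, 0, 0, 0, 160, 0, 0, 0, 0, 160, 0, 0, 0, 0, 160, 0, 0, 0, 0, 160, 0, 0, -20, 0, 160, 0, 0, -60, 0, 160, 0, 0, -120, 0, 160, 0, 0, -160, 0, 160, 0, 0, -160, 0, 160, 0, 0, -160, 0]'

```text
t: 23.68
ee_pos: [550.9, -329.4, 223.6]
orientation: [3.121, -0.347, 0.001]
ft_force: [0.1, -0.6, 0.1]
width: 32.6
```

```bash
python3 snap.py wrist w15;python3 snap.py scene s15 100 150 240 180 3.3; python3 snap.py top t15
```

```text
(no output)
```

View pics/w15.png

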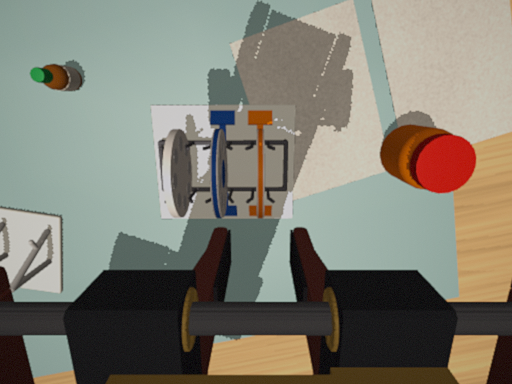

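View pics/s15.png

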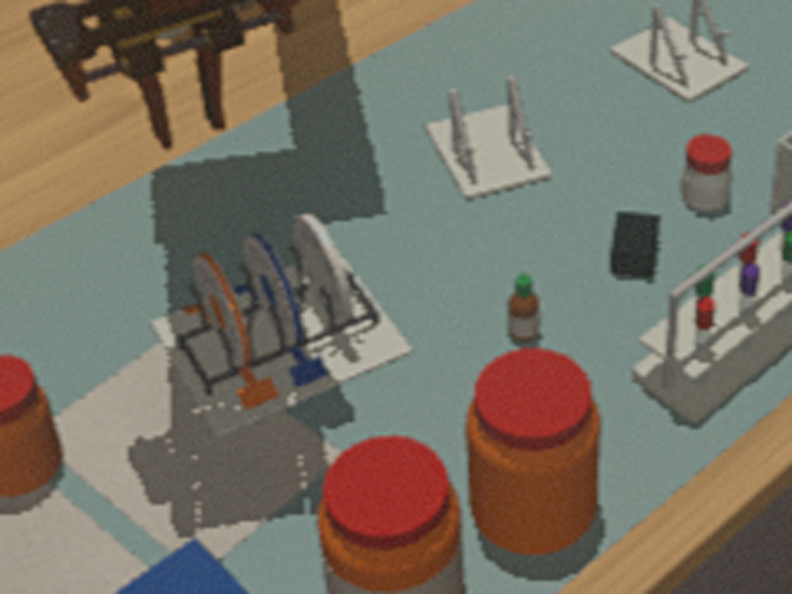

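Both plates stand in their own slots at the same height as the clean plate, and the bystanders look unmoved. The gripper is clear, so I'm handing in.

```bash
python3 -c "
from workcell import ctrl
print(ctrl.close_job())"
```

```text
the job is handed in; nothing more can be done
None
```

I tipped each plate upright on its rest, pinched it at the rim and lowered it onto the rails of its own slot. Then I opened the gripper, raised it clear and handed the job in at about 24 s.

- **Seating:** Contact came at 9.6 N for blue and 7.8 N for orange, both with the TCP at about z = 63 mm. In the last pictures both plates stand in the slots of their own colour, level with the clean plate.
- **Other objects:** By eye, the other things on the table look unmoved in the last scene picture. I also took a last top view but did not look at it, and the cup is outside the last scene crop.
- **First attempt on blue:** My first push missed, because the real fingertips sit about 22 mm behind the reported TCP, although the interface says they are at it. I saw this in two views and corrected for it. The plate stayed on its rest throughout.

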